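# Erect the packing tray and present the bottle vase over it

### The arm

A 7-joint arm with a two-finger parallel gripper is mounted at the origin on the work surface. World frame = base frame: x ahead of the robot, y to its left, z up, the work surface at z = 0. Lengths are in m, angles in rad, forces in N, time in s.
With the tool pointing down it reaches from about 0.4 to 0.875 m from the base axis. Payload 19.3 kg.
Tool frame: the origin (TCP) lies midway between the tips of the shut fingers; the grasp point (between the pads) lies 19 mm behind it; x points along the fingers, y is the direction in which the jaws open and shut, and the axes are right-handed (so a half turn about x gives the same grasp; the last joint's range is limited). The gripper opens to 85 mm and grips with 20 to 120 N. Pads are 22 mm wide; open, the fingers measure 114 mm over their backs; the gripper's body (76 mm by 85 mm) begins 54 mm behind the grasp point. The pads swing forward as they close: fully open they stand 13 mm farther back than shut.
Start: joints at [-1.228, 0.521, -0.036, 1.599, 0.021, 1.021, -0.113], TCP at [0.251, 0.572, 0.231] pointing down, gripper open.
Joint ranges: [-2.91, 2.91], [-0.3, 2.13], [-1.5, 1.42], [0.17, 2.43], [-1.26, 4.41], [0.16, 1.93], [-2.52, 2.52]. Speed limits (rad/s): [1.89, 1.89, 2.39, 2.39, 3.01, 3.01, 3.01].

### API

Orientations are given as [roll, pitch, yaw] about the fixed x, y, z axes, in that order (R = Rz(yaw) Ry(pitch) Rx(roll)).
In Python, from workcell import telemetry, vision, workorder gives the robot as it stands. The module is installed in compiled form; this text tells all that it offers.
- The arm moves only by the tool play_rows, never from a script. Its argument "deltas" is a list of rows, each a list of 7 numbers: the shift along the world's x, y, z in mm, then the turn, a rotation vector about the world's x, y, z in degrees, then the finger opening in mm, from 0 to 85.4. In form: [[x, y, z, wx, wy, wz, jaw], ...]. A call has 1 to 8 rows; each row shifts and turns the commanded pose from where the row before left it; what a row does not reach is not made up. A row lasts 1/8 s, in which the tool goes at most 62.5 mm and 10.7 degrees, less where a joint would pass 70% of its speed; a pose out of reach is approached as far as the arm can. A call with a gripper value outside its range is refused whole. The fingers move at their own pace and stop on an object; "grip_force" is the grip in N (left out, the last holds). Time passes only in rows, so rows that do not move let the fingers close. It gives the time, the measured TCP pose, the force and the opening at its end, in the units of the state.
- telemetry.observe(): the state, without advancing time (a new reading comes with each control period).
- vision.grab_frame(name): name is "side" or "top"; returns the picture (420x560x3 uint8, red, green, blue); there is no depth.
- vision.camera_info(name): a dict with "mtx" (3x3 intrinsics, pixels), "rvec" (rotation vector, rad) and "tvec" (3), from world to camera coordinates, as OpenCV has them. Camera axes: x right, y down, z forward; pixel columns grow to the right and rows downward; lengths in m; the calibration is good to about 2 mm. A picture is of the moment at which its call begins. camera_info takes no time and is no camera call.
- workorder.job_done(): hands the job in, once; it reports no verdict.
The state is a dict: "clock": time; "qpos": joint angles; "qd": joint speeds; "joint_efforts": joint torques, N m; "position": TCP position; "tool_rot": TCP orientation; "force": force on the tool from outside, world axes, zero at the start; "moment": the same for the moment, N m; "grip_width": finger opening in m.
Only numpy, scipy, OpenCV 4.12 (cv2) and the standard library are available. Lean on these libraries where they do the work, as an engineer would, in place of code of your own. Each camera call takes 0.05 s, during which the arm holds its last target. There are 200 camera calls.

### The job

Fold the carton tray's three half-raised panels (both long sides and the near end) upright so that it becomes an open box. Then draw the narrow-necked bottle vase out of the sloped rack, turn it to lie level and in line with the tray's length, and finish still holding it steady, centred over the tray and about a hand's breadth (10 cm) above its walls, so that someone can put the wrapping in under it. The walls stay up, and the other pots and things stay where they are.

Things in the scene. Friction and masses are not known exactly. Their poses are not given: they have to be found in the camera images.
- tray: Cardboard tray blank, fixed to the table. Origin: centre of its floor's underside, on the table. Floor 190 mm (its x, length) by 90 mm (its y), 4 mm thick; the far end wall (+x side, 57 mm high) already stands. At yaw 0 its x points away from the robot; yaw varies
- tray_center (a point): centre of the tray's floor, on its upper face, 4 mm above the table
- panel_left (a joint): Angle of the tray's left (+y) panel, 188 mm long, 55 mm high, 3 mm thick: 0 = flat on the table, 1.57 = upright (stop at 1.6). Crease along y = +46.5 mm of the tray, 2 mm above the table. Starts at 0.6 to 1.0; 30 g; its stiff crease stays where it is left; about 1 N at the edge folds it. Push it inward and upward together, from outside, with closed fingers
- panel_right (a joint): Angle of the tray's right (-y) panel, 188 mm long, 55 mm high, 3 mm thick: 0 = flat on the table, 1.57 = upright (stop at 1.6). Crease along y = -46.5 mm of the tray, 2 mm above the table. Starts at 0.6 to 1.0; 30 g; its stiff crease stays where it is left; about 1 N at the edge folds it. Push it inward and upward together, from outside, with closed fingers
- panel_near (a joint): Angle of the tray's near-end (-x) panel, 88 mm wide, 55 mm high, 3 mm thick: 0 = flat on the table, 1.57 = upright (stop at 1.6). Crease along x = -96.5 mm of the tray, 2 mm above the table. Starts at 0.6 to 1.0; 30 g; its stiff crease stays where it is left; about 1 N at the edge folds it. Push it inward and upward together, from outside, with closed fingers
- panel_left_edge (a point): middle of the free edge of the left panel, 55 mm from its crease (52 to 57 mm above the table when upright)
- panel_right_edge (a point): middle of the free edge of the right panel, 55 mm from its crease (52 to 57 mm above the table when upright)
- panel_near_edge (a point): middle of the free edge of the near-end panel, 55 mm from its crease (52 to 57 mm above the table when upright)
- rack: Wooden rack fixed to the table, 130 (x) by 294 (y) by 90 mm high. Origin: on the table, mid-width. Three square pockets 90 mm apart along its y, 48 mm wide, 48 mm deep along their axis, which leans 0.75 rad from vertical to the rack's +x (away from the robot): pots' tops point up and away. Pocket floor centres at rack x = -50, z = 30 mm. Draw pots out along their axis
- vase: The only pot with a narrow neck: clay, 160 mm long, 0.17 to 0.34 kg, in one of the three pockets. Origin: centre of its underside; z along its axis to the mouth. Body 44 mm diameter up to 98 mm from the base, neck 21 mm from 120 mm, lip 28 mm; mass centre about 62 mm. Grasp 65 to 90 mm from the base, closing along the rack's y, tool vertical or tilted towards square to the axis
- vase_mid (a point): point on the vase's axis halfway along it, 80 mm from the base
- beaker_tall: open straight clay beaker, 44 mm diameter, 95 mm tall, standing in one of the other rack pockets; bystander. Origin: centre of its underside, z up its axis
- beaker_short: as beaker_tall but 82 mm tall; bystander
- cup: clay cup, rim 72 mm across, 70 mm tall, far side of the table; bystander. Origin: centre of its underside
- brush: flat brush with a wooden handle, 200 mm long, 20 mm high, lying along x near the robot between tray and rack; bystander. Origin: under its middle
- sanding_block: cork block 70 x 40 x 25 mm; bystander. Origin: centre of its underside
- glaze_jar: closed white jar, 64 mm across, 85 mm tall; bystander. Origin: centre of its underside
- test_disc: clay disc 60 mm across, 12 mm thick, on the far side; bystander. Origin: centre of its underside
- bowl_foot: small waisted clay stand, 52 mm across, 40 mm tall, between tray and rack; bystander. Origin: centre of its underside

How it is judged:
By the outcome, as a careful person would: the job done as asked, in the order asked, and still so for the second after the job is handed in, while the arm keeps its last pose, push and grip.
It also fails if it takes over 72 s, if anything falls off the work surface, if the arm or the gripper's body presses on something with over 40 N, if the wrist force passes 120 N, or if a joint passes its speed limit or range.

## Working session

There is one attempt and no reset: what is moved stays moved. The work goes in short steps, Python scripts to look and compute and a tool call to move; the robot and the scene stay as the last step left them, time stands still between calls to the robot, and variables do not carry over. Pictures are saved under pics/ and viewed, about 8 in all and at most 12, crops included, and the job is handed in when it is done.

Besides the shell and the picture viewer there is one more tool, called as name([rows], argument=value, ...), one row to a line, values as JSON. play_rows: Moves the arm, as the interface text tells. Its arguments: {"type":"object","properties":{"deltas":{"type":"array","items":{"type":"array","items":{"type":"number"}}},"grip_force":{"type":"number"}},"required":["deltas"]}

```bash
mkdir -p pics
python3 - <<'E'
from workcell import telemetry, vision
import cv2,numpy as np
for n in ("top","side"):
    im=vision.grab_frame(n); cv2.imwrite(f"pics/{n}0.png",cv2.resize(im[:,:,::-1],(800,600),interpolation=cv2.INTER_CUBIC))
    c=vision.camera_info(n); R=cv2.Rodrigues(np.array(c["rvec"]))[0]; print(n,c["mtx"],(-R.T@np.array(c["tvec"]).ravel()).round(3),R.round(2).tolist())
s=telemetry.observe();print(s)
E
```

```text
top [[536.44824962   0.         284.87178158]
 [  0.         536.44824962 208.89352928]
 [  0.           0.           1.        ]] [ 0.449 -0.004  1.234] [[0.03, -1.0, 0.02], [-0.99, -0.03, -0.12], [0.12, -0.02, -0.99]]
side [[424.31568735   0.         292.02753503]
 [  0.         424.31568735 214.13140853]
 [  0.           0.           1.        ]] [0.534 0.715 0.991] [[-1.0, -0.08, 0.01], [-0.07, 0.77, -0.63], [0.04, -0.63, -0.77]]
{'clock': 0.1, 'qpos': array([-1.22819198,  0.52198404, -0.03628598,  1.59994765,  0.02125476,
        1.02106752, -0.11279949]), 'qd': array([-0.00011735, -0.00145704,  0.00015418, -0.00165871, -0.00057299,
        0.0002517 ,  0.00065596]), 'joint_efforts': array([ 3.65042666e-03, -9.28474259e+01,  1.98395133e+00, -3.70528293e+01,
        1.81770790e-02,  5.26659904e-03,  8.53574960e-06]), 'position': array([0.25068654, 0.57220312, 0.2307665 ]), 'tool_rot': array([-1.43621357,  1.56977458, -1.84903575]), 'force': array([ 0.02335352,  0.25875059, -0.28139495]), 'moment': array([-0.06362862, -0.04125564,  0.00527902]), 'grip_width': 0.085415354938008}
```

View pics/top0.png

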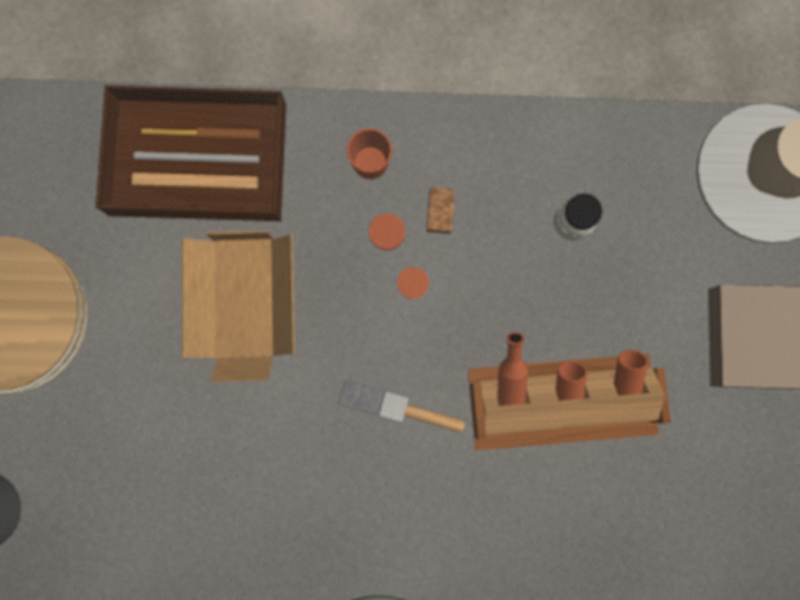

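View pics/side0.png

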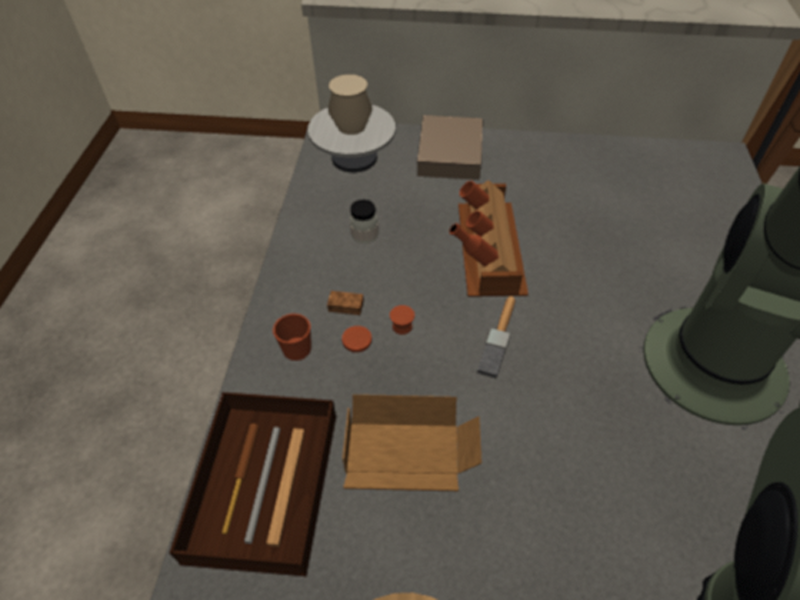

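The top view shows the tray (800-px scale) at about (183–295, 233–380): far end wall at the top, near panel at the bottom. The rack is at (470–668, 355–447), with the vase in its left pocket and its mouth at (515, 338). I need enlarged crops of both.

```bash
cat > h.py <<'E'
import cv2,numpy as np
from workcell import telemetry, vision
def cam(n):
    c=vision.camera_info(n); return np.array(c["mtx"]),np.array(c["rvec"],float),np.array(c["tvec"],float)
def proj(n,P):
    K,r,t=cam(n); return cv2.projectPoints(np.array(P,float).reshape(-1,1,3),r,t,K,None)[0].reshape(-1,2)
def ray(n,uv,z):
    K,r,t=cam(n); R=cv2.Rodrigues(r)[0]; C=-R.T@t.ravel(); d=R.T@np.linalg.inv(K)@np.array([uv[0],uv[1],1.]); return C+d*(z-C[2])/d[2]
def crop(n,x,y,w,h,s,im=None):
    im=vision.grab_frame(n) if im is None else im
    c=cv2.resize(im[y:y+h,x:x+w,::-1],None,fx=s,fy=s,interpolation=cv2.INTER_CUBIC)
    c=np.ascontiguousarray(c)
    for i in range(0,w,10):
        cv2.line(c,(i*s,0),(i*s,8 if i%20 else 14),(255,255,255),1)
        if i%20==0: cv2.putText(c,str(x+i),(i*s+2,24),0,.4,(255,255,255),1)
    for i in range(0,h,10):
        cv2.line(c,(0,i*s),(8 if i%20 else 14,i*s),(255,255,255),1)
        if i%20==0: cv2.putText(c,str(y+i),(16,i*s+4),0,.4,(255,255,255),1)
    return c
E
python3 - <<'E'
from h import *
t=vision.grab_frame("top");s=vision.grab_frame("side")
def pair(a,b,f):
    H=max(a.shape[0],b.shape[0]); o=np.zeros((H,a.shape[1]+b.shape[1],3),np.uint8)
    o[:a.shape[0],:a.shape[1]]=a;o[:b.shape[0],a.shape[1]:]=b; cv2.imwrite(f,o); print(o.shape)
pair(crop("top",118,155,95,116,4,t),crop("side",234,272,105,76,4,s),"pics/tray1.png")
pair(crop("top",322,228,150,90,4,t)[:, :600],crop("side",310,122,64,88,3,s),"pics/rack1.png")
E
```

```text
(464, 800, 3)
(360, 792, 3)
```

View pics/tray1.png

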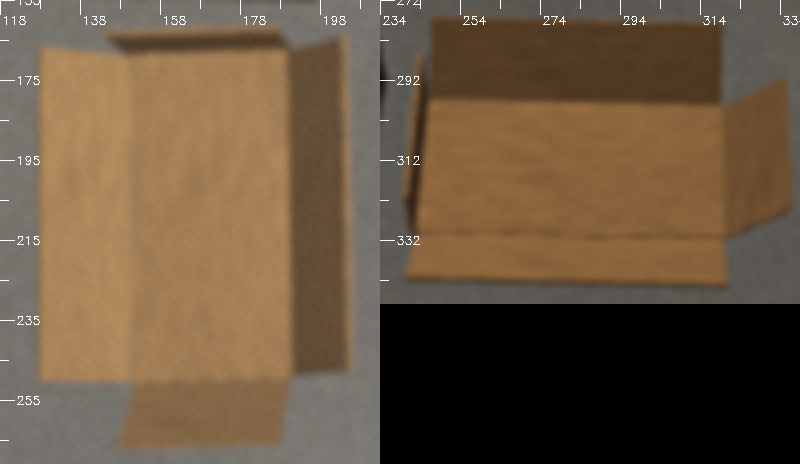

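View pics/rack1.png

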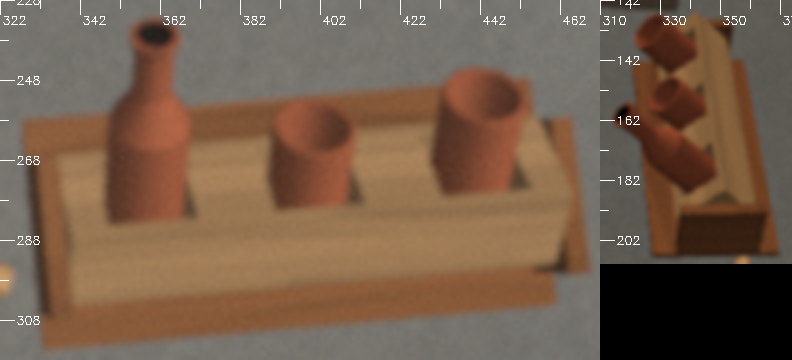

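The tray crop gives sharp crease and free-edge corners in both views. The rack crop shows the vase mouth at native top pixel (360.7, 236.5), the short beaker rim at (400, 260) and the tall rim at (442.7, 252). I'll fit tray and rack poses to these.

```bash
cat > fit.py <<'E'
from h import *
from scipy.optimize import least_squares
def tray(p):
    x,y,w,al,ar,an=p; c,s=np.cos(w),np.sin(w)
    L=[]
    for sg in(1,-1):
        for X in(94,-94): L.append([X,sg*46.5,3])
    for sg,a in((1,al),(-1,ar)):
        for X in(94,-94): L.append([X,sg*(46.5+55*np.cos(a)),2+55*np.sin(a)])
    for Y in(44,-44): L.append([-96.5-55*np.cos(an),Y,2+55*np.sin(an)])
    L=np.array(L)/1000
    return np.c_[x+c*L[:,0]-s*L[:,1],y+s*L[:,0]+c*L[:,1],L[:,2]]
if __name__=="__main__":
    T=np.array([[150.5,168],[150.8,250],[190.2,167.5],[191,249.5],[128,166.8],[128,250.2],[204.2,164.2],[205.5,247.8],[148.2,267],[188,265.8]])
    S=np.array([[243,330.2],[320.8,331.5],[246.5,296.5],[319.8,298.2],[240.2,341.8],[321,343.5],[247,276.5],[319.2,278],[336.5,324],[335.2,291.5]])
    f=lambda p:np.r_[(proj("top",tray(p))-T).ravel(),(proj("side",tray(p))-S).ravel()]
    r=least_squares(f,[.45,.25,0,.8,.8,.8],loss="soft_l1"); print("tray",r.x.round(4)); print(f(r.x).reshape(-1,4).round(1).tolist())
    print("edges",tray(r.x)[4:].round(3).tolist())
    Tp=np.array([[360.7,236.5],[400,260],[442.7,252.2]]);Sp=np.array([[318.3,159.7],[331.7,154.3],[326,133]])
    def rack(p):
        x,y,w=p;c,s=np.cos(w),np.sin(w);q=.75;o=[]
        for Y,l in((.09,.16),(0,.082),(-.09,.095)):
            X=-.05+l*np.sin(q)+.002*np.cos(q);Z=.03+l*np.cos(q)-.002*np.sin(q);o.append([x+c*X-s*Y,y+s*X+c*Y,Z])
        return np.array(o)
    g=lambda p:np.r_[(proj("top",rack(p))-Tp).ravel(),(proj("side",rack(p))-Sp).ravel()]
    r=least_squares(g,[.4,-.25,0]);x,y,w=r.x;print("rack",r.x.round(4),"res",g(r.x).round(1).tolist());print(rack(r.x).round(3).tolist())
    c,s=np.cos(w),np.sin(w);q=.75
    for l in(0,.08,.16):
        X=-.05+l*np.sin(q)+.002*np.cos(q);Y=.09;print(l,[round(v,4) for v in(x+c*X-s*Y,y+s*X+c*Y,.03+l*np.cos(q)-.002*np.sin(q))])
    # base corners check & brush/foot
    for X,Y in((.065,.147),(-.065,.147),(-.065,-.147),(.065,-.147)): print("corner",proj("top",[[x+c*X-s*Y,y+s*X+c*Y,0]]).round(0))
    print("foot",ray("top",[289,198],.04).round(3),"brush",ray("top",[240,276],.01).round(3),ray("top",[322,298],.01).round(3))
    print("board edge",ray("top",[61,218],.02).round(3),"drawer",ray("top",[197,152],.05).round(3),ray("top",[70,150],.03).round(3))
    from scipy.spatial.transform import Rotation as R
    st=telemetry.observe(); print(R.from_euler('xyz',st['tool_rot']).as_matrix().round(3))
E
python3 fit.py
```

```text
tray [0.5909 0.2336 0.0615 0.6748 0.8454 0.8609]
[[-0.4, 2.0, -0.3, 1.2], [0.2, 1.3, 0.5, 0.3], [-0.4, 0.9, -0.4, 1.0], [-0.2, 0.6, -0.1, 0.6], [-0.6, 0.9, -0.1, 0.7], [-0.8, -0.2, -2.0, 0.3], [-0.9, -0.4, -1.7, -0.5], [-0.9, -0.4, -1.0, -0.2], [-1.3, -0.7, -0.5, -0.5], [-0.6, 0.0, -0.9, -0.3]]
edges [[0.679, 0.329, 0.036], [0.492, 0.317, 0.036], [0.69, 0.157, 0.043], [0.502, 0.145, 0.043], [0.456, 0.269, 0.044], [0.461, 0.182, 0.044]]
rack [ 0.4781 -0.2773  0.1129] res [-0.5, 1.1, 0.1, 0.6, -0.1, 0.5, -1.8, 0.5, -1.1, -1.0, -0.4, -0.8]
[[0.528, -0.181, 0.146], [0.485, -0.276, 0.089], [0.504, -0.365, 0.098]]
0 [np.float64(0.4197), np.float64(-0.1933), np.float64(0.0286)]
0.08 [np.float64(0.4739), np.float64(-0.1872), np.float64(0.0872)]
0.16 [np.float64(0.5281), np.float64(-0.181), np.float64(0.1457)]
corner [[325. 242.]]
corner [[331. 299.]]
corner [[458. 288.]]
corner [[451. 231.]]
foot [ 0.62  -0.037  0.04 ] brush [0.444 0.068 0.01 ] [ 0.399 -0.118  0.01 ]
board edge [0.563 0.475 0.02 ] drawer [0.717 0.172 0.05 ] [0.717 0.463 0.03 ]
[[-0.     0.401  0.916]
 [-0.001  0.916 -0.401]
 [-1.    -0.001  0.   ]]
```

The tray fit is good, to about 1 px. The rack base corners don't match the outline I see, so I'll check the vase axis with an overlay.

Run:
```python
from h import *
from scipy.optimize import least_squares
for a,b,n in(((360.7,236.5),(318.3,159.7),"vase"),((400,260),(331.7,154.3),"short"),((442.7,252.2),(326,133),"tall")):
    r=least_squares(lambda P:np.r_[(proj("top",P)-a).ravel(),(proj("side",P)-b).ravel()],[.5,-.2,.1]);print(n,r.x.round(4),r.fun.round(1))
B=np.array([.4197,-.1933,.0286]);M=np.array([.5281,-.181,.1457]);ax=(M-B)/.16
u=np.cross(ax,[0,0,1]);u/=np.linalg.norm(u);v=np.cross(ax,u)
out=[]
for n,x,y,w,h,s in(("top",322,228,80,90,5),("side",305,130,70,80,5)):
    c=crop(n,x,y,w,h,s)
    for l,r in((0,.022),(.048,.022),(.098,.022),(.12,.0105),(.16,.014)):
        P=[B+ax*l+r*(np.cos(t)*u+np.sin(t)*v) for t in np.linspace(0,6.28,40)]
        cv2.polylines(c,[((proj(n,P)-[x,y])*s).astype(int).reshape(-1,1,2)],True,(0,255,255) if l else (0,255,0),1)
    R0=np.array([.4781,-.2773]);cc,ss=np.cos(.1129),np.sin(.1129)
    P=[[R0[0]+cc*X-ss*Y,R0[1]+ss*X+cc*Y,0] for X,Y in((.065,.147),(-.065,.147),(-.065,-.147),(.065,-.147))]
    cv2.polylines(c,[((proj(n,P)-[x,y])*s).astype(int).reshape(-1,1,2)],True,(255,0,0),1)
    out.append(c)
o=np.zeros((450,750,3),np.uint8);o[:450,:400]=out[0];o[:400,400:]=out[1];cv2.imwrite("pics/ov.png",o)
```

```text
vase [ 0.5278 -0.1814  0.1486] [-0.1  1.2 -1.6 -0.3]
short [ 0.4852 -0.2768  0.0851] [-0.1  0.8 -1.1 -0.2]
tall [ 0.5048 -0.3665  0.0938] [-0.   0.4 -0.6 -0.1]
```

View pics/ov.png

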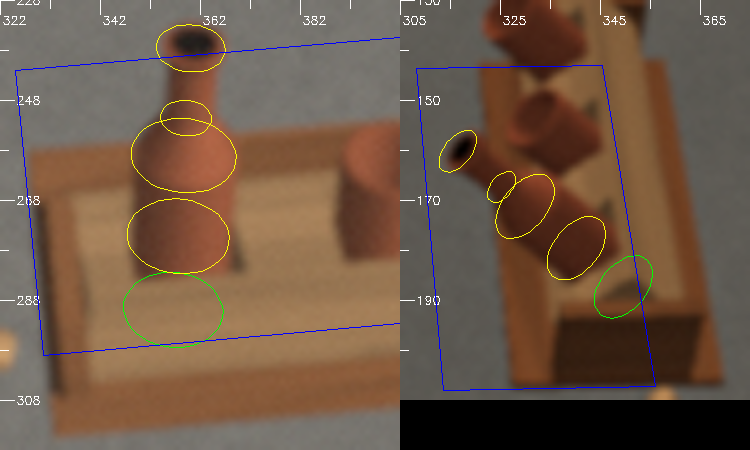

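The fitted vase axis overlays well in both views, and only the rack's base-plate outline is offset. I'm starting with the left panel: jaws shut, jaw axis turned along the tray's y.

play_rows([
  [40, -27, 0, 0, 0, 9, 0],
  [40, -27, 0, 0, 0, 9, 0],
  [45, -27, -10, 0, 0, 9.2, 0],
  [45, -30, -20, 0, 0, 0, 0],
  [45, -30, -20, 0, 0, 0, 0],
  [40, -26, -20, 0, 0, 0, 0],
  [40, -26, -20, 0, 0, 0, 0],
  [37, -26, -20, 0, 0, 0, 0],
], grip_force=40)

```text
clock: 1.3
position: [0.5841, 0.3524, 0.1206]
tool_rot: [-1.04, 1.571, -0.978]
force: [0.5, 0.4, 0.2]
grip_width: -0.0001
```

play_rows([
  [0, 0, -50, 0, 0, 0, 0],
  [0, 0, -50, 0, 0, 0, 0],
  [0, 0, 0, 0, 0, 0, 0],
])

```text
clock: 1.68
position: [0.5807, 0.3522, 0.018]
tool_rot: [-2.614, 1.565, -2.552]
force: [-0.3, 0.6, 1.4]
grip_width: 0.0002
```

play_rows([
  [0.5, -7, 0, 0, 0, 0, 0],
  [0.5, -7, 0, 0, 0, 0, 0],
  [0.5, -8.7, 8.7, 0, 0, 0, 0],
  [0.5, -9.3, 6, 0, 0, 0, 0],
  [0.5, -10.2, 4, 0, 0, 0, 0],
  [0.5, -8, 1.6, 0, 0, 0, 0],
  [0, 0, 0, 0, 0, 0, 0],
])

```text
clock: 2.55
position: [0.5859, 0.3021, 0.0416]
tool_rot: [-1.942, 1.57, -1.881]
force: [-0.1, -0.4, 0.1]
grip_width: -0.0001
```

Run:
```python
from h import *
a=crop("top",118,155,95,116,4);b=crop("side",234,272,105,76,4)
o=np.zeros((464,800,3),np.uint8);o[:,:380]=a;o[:304,380:]=b;cv2.imwrite("pics/l1.png",o)
```

```text
(no output)
```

View pics/l1.png

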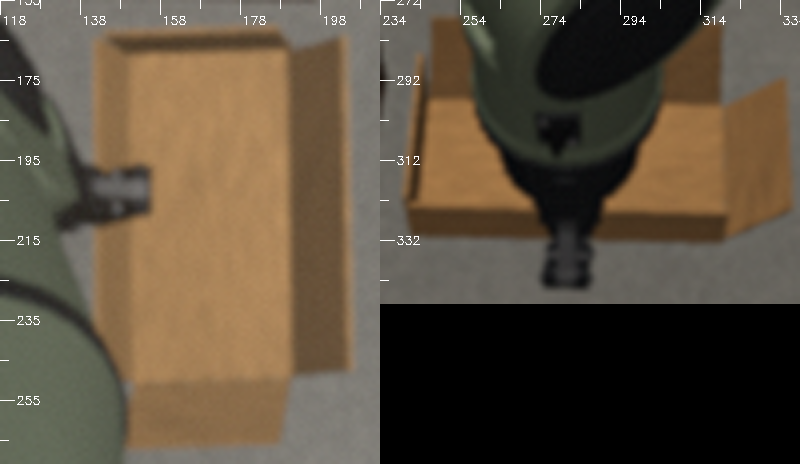

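The left panel is most of the way up: its edge is at about column 142 in the top view. I'm pushing on until it meets the stop.

play_rows([
  [0, -5, 0, 0, 0, 0, 0],
  [0, 0, 0, 0, 0, 0, 0],
])

```text
clock: 2.9
position: [0.5857, 0.2979, 0.0414]
tool_rot: [-2.225, 1.57, -2.164]
force: [-0.8, 0.2, -0.5]
grip_width: -0.0
```

Run:
```python
from h import *
from fit import tray
for a in(1.2,1.3,1.4,1.5,1.57,1.6):
    P=tray([.5909,.2336,.0615,a,a,a]);print(a,"L top",proj("top",P[4:6]).round(1).tolist(),"side",proj("side",P[4:6]).round(1).tolist(),"R top",proj("top",P[6:8]).round(1).tolist(),"N top",proj("top",P[8:]).round(1).tolist(),"N side",proj("side",P[8:]).round(1).tolist(),"R side",proj("side",P[6:8]).round(1).tolist())
```

```text
1.2 L top [[136.0, 165.9], [136.1, 250.5]] side [[239.6, 329.0], [320.2, 330.9]] R top [[195.9, 164.1], [197.2, 248.4]] N top [[146.5, 260.5], [187.1, 259.1]] N side [[329.5, 322.1], [328.2, 289.2]] R side [[244.8, 279.4], [319.1, 281.1]]
1.3 L top [[138.2, 165.6], [138.4, 250.4]] side [[239.8, 326.6], [320.2, 328.5]] R top [[193.5, 164.0], [194.7, 248.5]] N top [[146.3, 258.0], [186.9, 256.6]] N side [[327.3, 321.8], [326.2, 288.8]] R side [[244.6, 280.9], [319.1, 282.6]]
1.4 L top [[140.5, 165.4], [140.7, 250.3]] side [[240.0, 324.2], [320.2, 326.1]] R top [[191.0, 163.9], [192.2, 248.5]] N top [[146.2, 255.5], [186.8, 254.1]] N side [[325.1, 321.5], [324.1, 288.5]] R side [[244.3, 282.5], [319.2, 284.2]]
1.5 L top [[142.9, 165.3], [143.1, 250.2]] side [[240.2, 321.9], [320.1, 323.8]] R top [[188.5, 164.0], [189.6, 248.6]] N top [[146.1, 253.0], [186.7, 251.6]] N side [[322.8, 321.3], [321.9, 288.3]] R side [[244.1, 284.3], [319.3, 286.0]]
1.57 L top [[144.6, 165.2], [144.9, 250.1]] side [[240.3, 320.4], [320.1, 322.2]] R top [[186.7, 164.0], [187.9, 248.6]] N top [[146.1, 251.2], [186.7, 249.9]] N side [[321.2, 321.2], [320.4, 288.2]] R side [[244.0, 285.6], [319.3, 287.3]]
1.6 L top [[145.3, 165.2], [145.7, 250.1]] side [[240.4, 319.7], [320.1, 321.6]] R top [[186.0, 164.0], [187.1, 248.7]] N top [[146.1, 250.5], [186.7, 249.1]] N side [[320.5, 321.2], [319.7, 288.2]] R side [[243.9, 286.2], [319.3, 287.9]]
```

play_rows([
  [0, -3, 0, 0, 0, 0, 0],
  [0, 0, 0, 0, 0, 0, 0],
])

```text
clock: 3.15
position: [0.5857, 0.295, 0.0416]
tool_rot: [-1.98, 1.571, -1.918]
force: [-0.2, 0.1, 0.0]
grip_width: -0.0
```

play_rows([
  [0, -2, 0, 0, 0, 0, 0],
  [0, 0, 0, 0, 0, 0, 0],
])

```text
clock: 3.4
position: [0.5857, 0.2938, 0.0416]
tool_rot: [1.286, 1.57, 1.348]
force: [1.4, 4.2, -1.5]
grip_width: -0.0
```

Contact at the stop: 4 N. Next is the near panel.

play_rows([
  [0, 25, 0, 0, 0, 0, 0],
  [0, 0, 45, 0, 0, 0, 0],
  [0, 0, 45, 0, 0, 0, 0],
  [-54, -32, 0, 0, 0, 0, 0],
  [-54, -32, 0, 0, 0, 0, 0],
  [-54, -31, 0, 0, 0, 0, 0],
  [0, 0, -50, 0, 0, 0, 0],
  [0, 0, -57, 0, 0, 0, 0],
])

```text
clock: 4.4
position: [0.4252, 0.2256, 0.0248]
tool_rot: [0.574, 1.566, 0.637]
force: [0.4, 0.7, -0.2]
grip_width: -0.0001
```

play_rows([
  [0, 0, 0, 0, 0, 0, 0],
])

```text
clock: 4.53
position: [0.4221, 0.2237, 0.0219]
tool_rot: [-2.657, 1.564, -2.593]
force: [0.1, 0.1, 0.3]
grip_width: -0.0005
```

play_rows([
  [12, 1, 0, 0, 0, 0, 0],
  [12, 1, 0, 0, 0, 0, 0],
  [8.5, 0.5, 6, 0, 0, 0, 0],
  [10, 0.6, 4.5, 0, 0, 0, 0],
  [10, 0.6, 2.5, 0, 0, 0, 0],
  [6, 0.3, 0.5, 0, 0, 0, 0],
  [0, 0, 0, 0, 0, 0, 0],
])

```text
clock: 5.4
position: [0.483, 0.2275, 0.0379]
tool_rot: [-2.0, 1.571, -1.938]
force: [-0.4, 0.3, -0.5]
grip_width: 0.0
```

play_rows([
  [2, 0, 0, 0, 0, 0, 0],
  [0, 0, 0, 0, 0, 0, 0],
])

```text
clock: 5.65
position: [0.4845, 0.2275, 0.0379]
tool_rot: [-2.613, 1.57, -2.551]
force: [-0.0, -0.6, -0.1]
grip_width: -0.0002
```

play_rows([
  [2, 0, 0, 0, 0, 0, 0],
  [0, 0, 0, 0, 0, 0, 0],
])

```text
clock: 5.9
position: [0.4852, 0.2276, 0.0379]
tool_rot: [-2.883, 1.568, -2.821]
force: [-9.4, -0.2, 5.6]
grip_width: 0.0
```

play_rows([
  [2, 0, 0, 0, 0, 0, 0],
  [0, 0, 0, 0, 0, 0, 0],
])

```text
clock: 6.15
position: [0.4856, 0.2275, 0.0378]
tool_rot: [-2.889, 1.565, -2.826]
force: [-20.0, 0.5, 14.6]
grip_width: -0.0
```

Run:
```python
from h import *
print(telemetry.observe()['force'].round(1))
a=crop("top",118,155,95,116,4);b=crop("side",234,272,105,76,4)
o=np.zeros((464,800,3),np.uint8);o[:,:380]=a;o[:304,380:]=b;cv2.imwrite("pics/n1.png",o)
```

```text
[-20.    0.5  14.6]
```

View pics/n1.png

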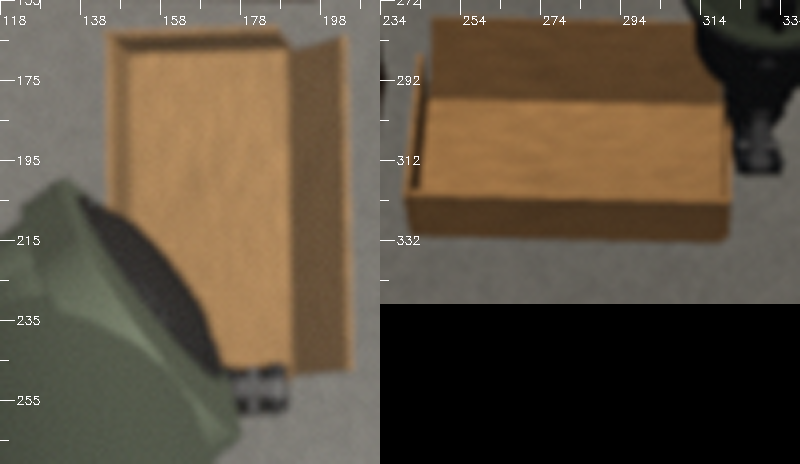

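Left and near panels are up. Next is the right panel.

play_rows([
  [-25, -1, 0, 0, 0, 0, 0],
  [0, 0, 45, 0, 0, 0, 0],
  [0, 0, 45, 0, 0, 0, 0],
  [44, -37, 0, 0, 0, 0, 0],
  [44, -37, 0, 0, 0, 0, 0],
  [44, -36, 0, 0, 0, 0, 0],
  [0, 0, -53, 0, 0, 0, 0],
  [0, 0, -53, 0, 0, 0, 0],
])

```text
clock: 7.25
position: [0.5963, 0.116, 0.021]
tool_rot: [0.223, 1.569, 0.284]
force: [1.0, -0.4, -1.4]
grip_width: -0.0
```

play_rows([
  [0, 0, 0, 0, 0, 0, 0],
])

```text
clock: 7.38
position: [0.5933, 0.1161, 0.0191]
tool_rot: [-2.953, 1.564, -2.891]
force: [0.3, -0.1, 1.2]
grip_width: 0.0001
```

play_rows([
  [-0.5, 10, 0, 0, 0, 0, 0],
  [-0.5, 9, 0, 0, 0, 0, 0],
  [-0.5, 9, 6.5, 0, 0, 0, 0],
  [-0.5, 10, 4.5, 0, 0, 0, 0],
  [-0.5, 10, 2.5, 0, 0, 0, 0],
  [0, 5, 0.5, 0, 0, 0, 0],
  [0, 2, 0, 0, 0, 0, 0],
  [0, 0, 0, 0, 0, 0, 0],
])

```text
clock: 8.38
position: [0.5931, 0.1715, 0.0358]
tool_rot: [-2.74, 1.57, -2.678]
force: [-0.4, 0.1, -0.5]
grip_width: 0.0003
```

play_rows([
  [0, 2, 0, 0, 0, 0, 0],
  [0, 0, 0, 0, 0, 0, 0],
])

```text
clock: 8.62
position: [0.5931, 0.1735, 0.036]
tool_rot: [-3.033, 1.571, -2.972]
force: [0.0, 0.3, -0.7]
grip_width: -0.0001
```

play_rows([
  [0, 1, 0, 0, 0, 0, 0],
  [0, 0, 0, 0, 0, 0, 0],
])

```text
clock: 8.88
position: [0.5932, 0.174, 0.036]
tool_rot: [-1.969, 1.57, -1.908]
force: [-1.4, -5.0, 0.1]
grip_width: -0.0
```

All three panels are pushed to their stops. I'll lift clear and travel to the rack, turning the jaws on the way.

play_rows([
  [0, -25, 0, 0, 0, 0, 0],
  [0, 0, 60, 0, 0, 0, 0],
  [0, 0, 60, 0, 0, -10.4, 0],
  [0, 0, 60, 0, 0, -10.4, 0],
  [-10, -25, 10, 0, 0, -10.4, 66],
  [-14, -30, 0, 0, 0, -10.4, 66],
  [-14, -30, 0, 0, 0, -10.4, 66],
  [-14, -30, 0, 0, 0, -10.4, 66],
])

```text
clock: 9.88
position: [0.5408, 0.034, 0.2263]
tool_rot: [1.708, 1.57, 0.675]
force: [0.3, -0.9, -0.7]
grip_width: 0.0658
```

play_rows([
  [-14, -30, 0, 0, 0, -10.4, 66],
  [-14, -30, 0, 0, 0, -10.4, 66],
  [-14, -30, 0, 0, 0, -10.4, 66],
  [-14, -28, 0, 0, 0, -10.4, 66],
  [-14, -28, 0, 0, 0, -10.4, 66],
  [-14, -27, 0, 0, 0, -10.4, 66],
  [-14, -27, 0, 0, 0, -10.4, 66],
  [-14, -26, 0, 0, 0, -10.4, 66],
])

```text
clock: 10.88
position: [0.429, -0.1921, 0.2263]
tool_rot: [2.717, 1.57, 0.232]
force: [1.2, -0.6, 0.5]
grip_width: 0.0661
```

play_rows([
  [0, 0, 0, 0, 0, -10.4, 66],
  [0, 0, 0, 0, 0, -10.4, 66],
  [0, 0, 0, 0, 0, -10.4, 66],
  [0, 0, 0, 1.08, -9.49, 0, 66],
  [0, 0, 0, 1.08, -9.49, 0, 66],
  [0, 0, 0, 1.08, -9.49, 0, 66],
  [0, 0, 0, 0, 0, 0, 66],
  [0, 0, 0, 0, 0, 0, 66],
])

```text
clock: 11.88
position: [0.4318, -0.1877, 0.2257]
tool_rot: [-3.116, 1.133, 0.148]
force: [-0.6, -0.3, 0.3]
grip_width: 0.0662
```

```bash
cat > st.py <<'E'
from h import *
from scipy.spatial.transform import Rotation as R
s=telemetry.observe();M=R.from_euler('xyz',s['tool_rot']).as_matrix()
print(s['position'].round(4),s['qpos'].round(2),"grip",s['grip_width'],"F",s['force'].round(1),"t",s['clock']);print("ax",M[:,0].round(3),"ay",M[:,1].round(3))
a=np.array([.476,.054,-.878]);y=np.array([.1127,-.9936,0]);T=np.c_[a,y,np.cross(a,y)]
print("rotvec to grasp pose deg",np.degrees(R.from_matrix(T@M.T).as_rotvec()).round(2),"to T mm",((np.array([.4858,-.1858,.0693])-s['position'])*1000).round(1))
E
python3 st.py
```

```text
[ 0.4318 -0.1877  0.2257] [ 0.01  0.17  0.5   2.3  -0.83  0.47 -0.25] grip 0.0661657730936414 F [-0.6 -0.3  0.3] t 11.875
ax [ 0.419  0.063 -0.906] ay [ 0.125 -0.992 -0.011]
rotvec to grasp pose deg [-0.19 -3.6  -0.73] to T mm [  54.     1.9 -156.4]
```

play_rows([
  [8, 0, -34, 0, 0, 0, 66],
  [8, 0, -35, 0, -1.8, -0.4, 66],
  [9, -1, -35, -0.2, -1.8, -0.4, 66],
  [0, 0, 0, 0, 0, 0, 66],
])

```text
clock: 12.38
position: [0.4489, -0.1904, 0.1591]
tool_rot: [-3.134, 1.114, 0.133]
force: [0.7, -0.4, -0.0]
grip_width: 0.0659
```

```bash
python3 st.py
python3 - <<'E'
from h import *
a=crop("top",322,228,100,90,4);b=crop("side",290,122,84,88,4)
o=np.zeros((360,736,3),np.uint8);o[:,:400]=a;o[:352,400:]=b;cv2.imwrite("pics/g1.png",o)
E
```

```text
[ 0.4489 -0.1904  0.1591] [ 0.43  0.32  0.02  2.33 -1.18  0.27  0.12] grip 0.06587726373133124 F [ 0.7 -0.4 -0. ] t 12.375
ax [ 0.437  0.059 -0.897] ay [ 0.126 -0.992 -0.003]
rotvec to grasp pose deg [ 0.1  -2.44 -0.77] to T mm [ 36.9   4.6 -89.8]
```

View pics/g1.png

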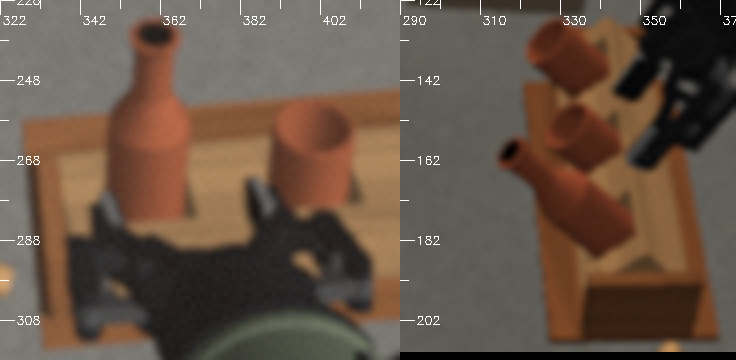

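The fingers sit behind the vase with the neighbouring beaker clear. Joints 4, 5 and 6 are near their limits, so I'll use less tilt (about 0.38 rad) and approach along a straight line.

play_rows([
  [4, 0.5, -11, -0.1, 1.1, -0.2, 66],
  [4, 0.5, -11, -0.1, 1.1, -0.2, 66],
  [4, 0.5, -11, -0.1, 1.1, -0.2, 66],
  [4, 0.5, -11, -0.1, 1.1, -0.2, 66],
  [0, 0, 0, 0, 0, 0, 66],
])

```text
clock: 13.1
position: [0.4648, -0.1878, 0.115]
tool_rot: [-3.131, 1.191, 0.123]
force: [-0.7, 1.1, 0.0]
grip_width: 0.066
```

```bash
sed -i 's/\.476,\.054,-\.878/.3685,.0418,-.9287/; s/\.4858,-\.1858,\.0693/.482,-.1862,.0668/' st.py; python3 st.py
```

```text
[ 0.4648 -0.1878  0.115 ] [ 0.34  0.43  0.06  2.29 -1.17  0.23  0.05] grip 0.0660268252284101 F [-0.7  1.1  0. ] t 13.1
ax [ 0.368  0.046 -0.929] ay [ 0.114 -0.994 -0.004]
rotvec to grasp pose deg [-0.22 -0.04 -0.05] to T mm [ 17.2   1.6 -48.2]
```

play_rows([
  [4, 0.5, -12, 0, 0, 0, 66],
  [4, 0.5, -12, 0, 0, 0, 66],
  [5, 0.3, -12, 0, 0, 0, 66],
  [4, 0.3, -12, 0, 0, 0, 66],
  [0, 0, 0, 0, 0, 0, 66],
])

```text
clock: 13.72
position: [0.4857, -0.1913, 0.077]
tool_rot: [-3.105, 1.204, 0.15]
force: [0.2, 0.1, 0.7]
grip_width: 0.0662
```

```bash
python3 st.py
python3 - <<'E'
from h import *
a=crop("top",322,228,100,90,4);b=crop("side",290,122,84,88,4)
o=np.zeros((360,736,3),np.uint8);o[:,:400]=a;o[:352,400:]=b;cv2.imwrite("pics/g2.png",o)
E
```

```text
[ 0.4857 -0.1913  0.077 ] [ 0.42  0.53 -0.05  2.24 -1.26  0.16  0.15] grip 0.06621847552348527 F [0.2 0.1 0.7] t 13.725
ax [ 0.355  0.054 -0.933] ay [ 0.116 -0.993 -0.013]
rotvec to grasp pose deg [-0.65 -0.84 -0.18] to T mm [ -3.7   5.1 -10.2]
```

View pics/g2.png

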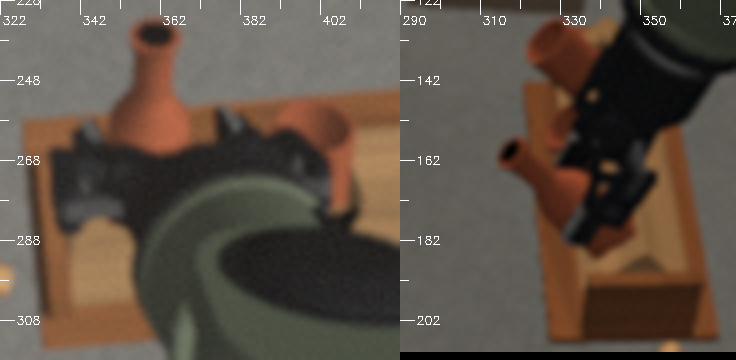

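Joints 5 and 6 are at their limits, so I'm reducing the tilt to about 0.26 rad and centring.

play_rows([
  [-2, 2, -2, -0.2, 2, 0, 66],
  [-2, 2, -2, -0.2, 2, 0, 66],
  [-2, 1, -3, -0.2, 2, 0, 66],
  [0, 0, 0, 0, 0, 0, 66],
])

```text
clock: 14.32
position: [0.4798, -0.1855, 0.0706]
tool_rot: [-3.088, 1.308, 0.169]
force: [-0.1, 0.1, 0.3]
grip_width: 0.066
```

```bash
sed -i 's/\.3685,\.0418,-\.9287/.2554,.029,-.9664/; s/\.482,-\.1862,\.0668/.4781,-.1867,.0644/' st.py; python3 st.py
```

```text
[ 0.4798 -0.1855  0.0706] [ 0.13  0.57  0.26  2.2  -1.06  0.31 -0.11] grip 0.06596819006431312 F [-0.1  0.1  0.3] t 14.325
ax [ 0.256  0.044 -0.966] ay [ 0.117 -0.993 -0.014]
rotvec to grasp pose deg [-0.8   0.03 -0.22] to T mm [-1.7 -1.2 -6.2]
```

play_rows([
  [-1, -1, -3, -0.4, 0, -0.1, 66],
  [-1, 0, -3, -0.4, 0, -0.1, 66],
  [0, 0, 0, 0, 0, 0, 66],
])

```text
clock: 14.7
position: [0.477, -0.1873, 0.0643]
tool_rot: [-3.138, 1.31, 0.115]
force: [0.2, -1.1, 0.2]
grip_width: 0.0663
```

play_rows([
  [0, 0, 0, 0, 0, 0, 54],
  [0, 0, 0, 0, 0, 0, 48],
  [0, 0, 0, 0, 0, 0, 40],
  [0, 0, 0, 0, 0, 0, 38],
  [0, 0, 0, 0, 0, 0, 36],
  [0, 0, 0, 0, 0, 0, 36],
], grip_force=60)

```text
clock: 15.45
position: [0.4776, -0.1872, 0.0647]
tool_rot: [-3.139, 1.31, 0.114]
force: [-0.7, 1.4, 6.1]
grip_width: 0.0424
```

```bash
python3 st.py; python3 -c "
from h import *
s=telemetry.observe();print(s['moment'].round(2))"
```

```text
[ 0.4776 -0.1872  0.0647] [ 0.15  0.57  0.24  2.21 -1.08  0.27 -0.09] grip 0.04244497507850173 F [-0.7  1.4  6.1] t 15.45
ax [ 0.256  0.029 -0.966] ay [ 0.111 -0.994 -0.001]
rotvec to grasp pose deg [-0.04  0.05  0.08] to T mm [ 0.5  0.5 -0.3]
[ 0.11  0.25 -0.05]
```

Gripped: opening 42.4 mm. I'm drawing it out along its axis.

play_rows([
  [3.4, 0.4, 3.7, 0, 0, 0, 36],
  [6.8, 0.8, 7.3, 0, 0, 0, 36],
  [6.8, 0.8, 7.3, 0, 0, 0, 36],
  [6.8, 0.8, 7.3, 0, 0, 0, 36],
])

```text
clock: 15.95
position: [0.5014, -0.1842, 0.0903]
tool_rot: [-3.138, 1.311, 0.115]
force: [-1.4, 0.3, -2.3]
grip_width: 0.0429
```

play_rows([
  [8.1, 0.9, 8.8, 0, 0, 0, 36],
  [8.1, 0.9, 8.8, 0, 0, 0, 36],
  [8.1, 0.9, 8.8, 0, 0, 0, 36],
  [8.1, 0.9, 8.8, 0, 0, 0, 36],
  [0, 0, 0, 0, 0, 0, 36],
])

```text
clock: 16.58
position: [0.5344, -0.1806, 0.1258]
tool_rot: [-3.141, 1.31, 0.113]
force: [0.5, -0.5, -3.2]
grip_width: 0.0426
```

```bash
python3 st.py
python3 - <<'E'
from h import *
a=crop("top",312,198,110,110,4);b=crop("side",280,112,90,90,4)
o=np.zeros((440,800,3),np.uint8);o[:,:440]=a;o[:360,440:]=b;cv2.imwrite("pics/d1.png",o)
E
```

```text
[ 0.5344 -0.1806  0.1258] [-0.1   0.55  0.51  2.07 -0.87  0.49 -0.38] grip 0.04262806941872811 F [ 0.5 -0.5 -3.2] t 16.575
ax [ 0.257  0.029 -0.966] ay [ 0.112 -0.994 -0.   ]
rotvec to grasp pose deg [-0.02  0.07  0.03] to T mm [-56.3  -6.1 -61.4]
```

View pics/d1.png

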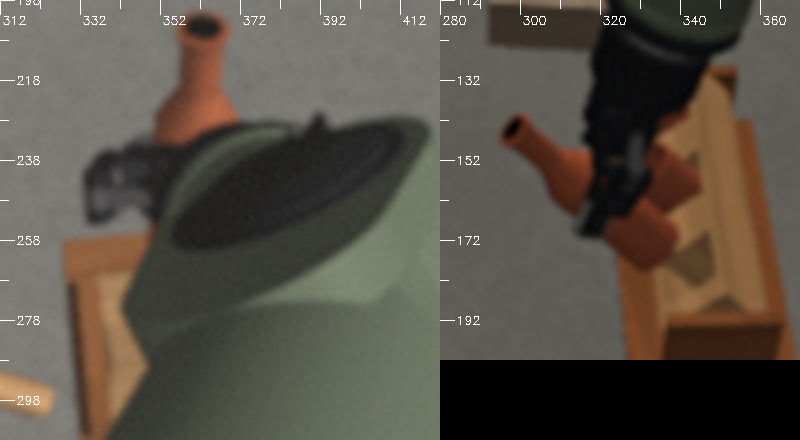

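The vase is clear of the pocket: the side view shows its base at about (335, 178), and the pocket is empty. I'll lift, carry and level it.

play_rows([
  [4, 0, 15, 0, 0, 0, 36],
  [0, 0, 35, 0, 0, 0, 36],
  [0, 0, 40, 0, 0, 0, 36],
  [0, 10, 35, 0, 0, 0, 36],
  [2, 20, 10, -0.3, 3, 0, 36],
  [4, 30, 0, -0.4, 4, -0.3, 36],
  [4, 35, 0, -0.4, 4, -0.3, 36],
  [4, 35, 0, -0.4, 4, -0.3, 36],
])

```text
clock: 17.68
position: [0.5512, -0.0498, 0.26]
tool_rot: [-0.396, 1.565, 2.84]
force: [-0.0, -0.1, -2.6]
grip_width: 0.0429
```

play_rows([
  [4, 35, 0, -0.4, 4, -0.3, 36],
  [4, 35, 0, -0.4, 4, -0.3, 36],
  [4, 35, 0, -0.4, 4, -0.3, 36],
  [4, 35, 0, -0.4, 4, -0.3, 36],
  [4, 35, 0, -0.4, 4, -0.3, 36],
  [3, 35, 0, -0.4, 4, -0.3, 36],
  [3, 30, 0, -0.4, 4, -0.3, 36],
  [0, 20, 0, -0.3, 3, -0.2, 36],
])

```text
clock: 18.68
position: [0.5775, 0.2104, 0.2591]
tool_rot: [0.02, 1.021, -3.067]
force: [0.8, -0.5, -2.7]
grip_width: 0.0423
```

```bash
cat > fin.py <<'E'
from h import *
from scipy.spatial.transform import Rotation as R
def cols(a,y):
    a=np.array(a)/np.linalg.norm(a);y=np.array(y)-np.dot(y,a)*a;y/=np.linalg.norm(y);return np.c_[a,y,np.cross(a,y)]
M0=cols([.256,.029,-.966],[.111,-.994,-.001]);P0=np.array([.4776,-.1872,.0647])
ax0=np.array([.6775,.0769,.7317]);mid0=np.array([.4739,-.1872,.0872])
axl=M0.T@ax0;dl=M0.T@(mid0-P0)
s=telemetry.observe();M=R.from_euler('xyz',s['tool_rot']).as_matrix()
ax=M@axl;mid=s['position']+M@dl
if __name__=="__main__":
    print(s['position'].round(4),s['qpos'].round(2),"grip",round(s['grip_width'],4),"F",s['force'].round(1),"t",s['clock'])
    print("axis",ax.round(3),"mid",mid.round(4))
    t=np.array([np.cos(.0615),np.sin(.0615),0]);yv=np.array([np.sin(.0615),-np.cos(.0615),0])
    # desired rotation: axis->t and local y-> yv
    D=np.c_[t,yv,np.cross(t,yv)];y0=M0.T@np.array([.1127,-.9936,0]);y0-=y0@axl*axl;y0/=np.linalg.norm(y0)
    L=np.c_[axl,y0,np.cross(axl,y0)]/1;Mf=D@L.T
    r=R.from_matrix(Mf@M.T).as_rotvec();print("rotvec",np.degrees(r).round(2),"dTCP mm",((np.array([.5909,.2336,.172])-Mf@dl-s['position'])*1000).round(1))
E
python3 fin.py
```

```text
[0.5775 0.2104 0.2591] [-0.69  0.92  0.72  1.14 -0.55  1.83 -1.53] grip 0.0423 F [ 0.8 -0.5 -2.7] t 18.675
axis [0.998 0.059 0.011] mid [0.5912 0.2118 0.2773]
rotvec [0.51 0.64 0.15] dTCP mm [  -0.5   22.  -105.1]
```

play_rows([
  [0, 7, -15, 0.3, 0.3, 0, 36],
  [0, 7, -25, 0.2, 0.3, 0.1, 36],
  [0, 8, -25, 0, 0, 0, 36],
  [0, 0, -25, 0, 0, 0, 36],
  [0, 0, -15, 0, 0, 0, 36],
  [0, 0, 0, 0, 0, 0, 36],
])

```text
clock: 19.42
position: [0.5773, 0.2308, 0.1543]
tool_rot: [0.005, 1.013, -3.079]
force: [0.4, -0.5, -2.5]
grip_width: 0.0426
```

```bash
python3 fin.py
python3 - <<'E'
from fin import *
out=[]
u=np.cross(ax,[0,0,1]);u/=np.linalg.norm(u);v=np.cross(ax,u);B=mid-.08*ax
for n,x,y,w,h,s_ in(("top",110,145,110,125,4),("side",230,215,118,130,3)):
    c=crop(n,x,y,w,h,s_)
    for l,r in((0,.022),(.098,.022),(.12,.0105),(.16,.014)):
        P=[B+ax*l+r*(np.cos(t)*u+np.sin(t)*v) for t in np.linspace(0,6.28,40)]
        cv2.polylines(c,[((proj(n,P)-[x,y])*s_).astype(int).reshape(-1,1,2)],True,(0,255,255),1)
    out.append(c)
o=np.zeros((500,794,3),np.uint8);o[:,:440]=out[0];o[:390,440:]=out[1];cv2.imwrite("pics/f1.png",o)
E
```

```text
[0.5773 0.2308 0.1543] [-0.7   1.03  0.68  1.2  -0.6   1.68 -1.51] grip 0.0426 F [ 0.4 -0.5 -2.5] t 19.425
axis [0.998 0.06  0.002] mid [0.5911 0.2321 0.1723]
rotvec [0.08 0.15 0.1 ] dTCP mm [-0.3  1.5 -0.3]
```

View pics/f1.png

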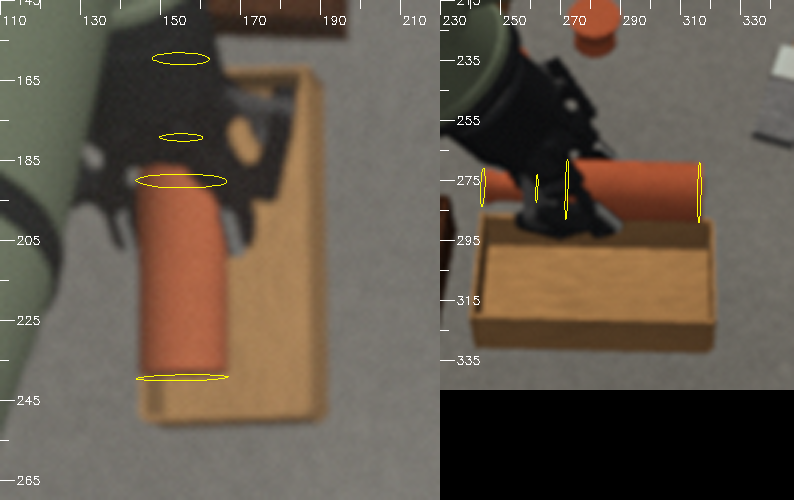

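The vase is level over the tray, within about 1 px of its predicted outline, and all three walls are upright. I'll make a small y correction, settle, and take one overall look.

play_rows([
  [0, 1.5, 0, 0, 0.1, 0.1, 36],
  [0, 0, 0, 0, 0, 0, 36],
  [0, 0, 0, 0, 0, 0, 36],
  [0, 0, 0, 0, 0, 0, 36],
  [0, 0, 0, 0, 0, 0, 36],
  [0, 0, 0, 0, 0, 0, 36],
])

```text
clock: 20.27
position: [0.5776, 0.2327, 0.1552]
tool_rot: [0.003, 1.013, -3.078]
force: [-0.8, -0.6, -3.1]
grip_width: 0.0429
```

```bash
python3 fin.py; python3 -c "
from h import *
a=vision.grab_frame('top')[:,:,::-1];b=cv2.resize(cv2.imread('pics/top0.png'),(560,420))
cv2.imwrite('pics/end.png',cv2.resize(np.hstack([b[100:,220:500],a[100:,220:500]]),(800,457)))"
```

```text
[0.5776 0.2327 0.1552] [-0.7   1.03  0.68  1.19 -0.6   1.69 -1.51] grip 0.0429 F [-0.8 -0.6 -3.1] t 20.275
axis [0.998 0.062 0.002] mid [0.5915 0.234  0.1733]
rotvec [ 0.04  0.12 -0.02] dTCP mm [-0.6 -0.4 -1.3]
```

View pics/end.png

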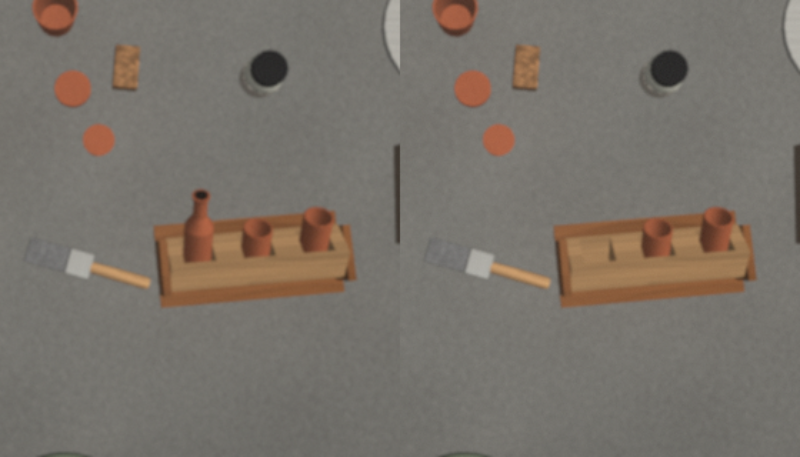

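The before and after views side by side show every bystander where it was, with only the vase gone from its pocket. Handing in.

```bash
python3 -c "
from workcell import workorder;print(workorder.job_done())"
```

```text
the job is handed in; nothing more can be done
None
```

The tray is now an open box and the vase is held level over it. I handed the job in at about 20 s of the 72 s allowed.

- **Panels:** I pushed the left, near and right panels until each met its stop, with contact forces of about 4, 25 and 5 N. The last picture of the tray shows all three standing.
- **Vase:** I gripped it about 78 mm from its base, drew it out along its axis, carried it over and levelled it. Its estimated midpoint is (0.592, 0.234, 0.173) m, against the tray centre at (0.591, 0.234) m. It is in line with the tray and level to about 0.1°. Its underside is about 9.4 cm above the walls and its axis about 11.6 cm. The predicted outline matched both camera views to about 1 px. The grip was steady at 43 mm, and the force reading of about 3 N fits the vase's weight.
- **Other things:** The before-and-after top views show the beakers, cup, brush, block, jar, disc and bowl foot where they were.
- **Disagreements:** The rack's base outline did not match the rack pose I fitted to the pots, so I relied on the vase's own axis, which matched. The tool tilt I first planned at the rack hit the limits of joints 5 and 6, so I grasped with less tilt (0.26 rad).

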